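# Lock a filter cartridge into the fume extractor

### The arm

A 7-joint arm with a two-finger parallel gripper is mounted at the origin on the work surface. World frame = base frame: x ahead of the robot, y to its left, z up, the work surface at z = 0. Lengths are in m, angles in rad, forces in N, time in s.
With the tool pointing down it reaches from about 0.4 to 0.85 m from the base axis. Payload 4.5 kg.
Tool frame: the origin (TCP) lies midway between the tips of the shut fingers; the grasp point (between the pads) lies 19 mm behind it; z points along the fingers, y is the direction in which the jaws open and shut (so a half turn about z gives the same grasp; the last joint's range is limited). The gripper opens to 88 mm and grips with 3 to 60 N. Pads are 18 mm wide; open, the fingers measure 123 mm over their backs; the gripper's body (75 mm by 187 mm) begins 45 mm behind the grasp point.
Start: joints at [-1.209, 0.689, -0.195, 1.565, 0.157, 0.902, -0.215], TCP at [0.201, 0.592, 0.239] pointing down, gripper open.
Joint ranges: [-3.01, 3.01], [-0.46, 2.08], [-1.47, 1.51], [0.13, 2.56], [-1, 4.14], [0.04, 2.09], [-2.66, 2.66]. Speed limits (rad/s): [2.57, 2.57, 3.14, 3.14, 3.14, 3.14, 3.14].

### API

Orientations are given as a rotation vector (axis times angle).
In Python, from cell import arm gives the robot as it stands. The module is installed in compiled form; this text tells all that it offers.
- The arm moves only by the tool move_arm, never from a script. Its argument "increments" is a list of rows, each a list of 5 numbers: the closure, from -1 (fully open) to 1 (shut), then the shift along the world's x, y, z in m, then the turn about the world's z in rad. A call has 1 to 20 rows; each row shifts and turns the commanded pose from where the row before left it; what a row does not reach is not made up. A row lasts 1/8 s, in which the tool goes at most 62.5 mm and 10.7 degrees, less where a joint would pass 70% of its speed; a pose out of reach is approached as far as the arm can. A call with a gripper value outside its range is refused whole. The fingers move at their own pace and stop on an object; "squeeze" is the grip in N (left out, the last holds). Time passes only in rows, so rows that do not move let the fingers close. It gives the time, the measured TCP pose, the force and the opening at its end, in the units of the state.
- arm.get_state(): the state, without advancing time (a new reading comes with each control period).
- arm.camera(name): name is "side" or "top" or "wrist"; returns the picture (480x640x3 uint8, blue, green, red); there is no depth.
- arm.camera_params(name): a dict with "fx", "fy", "cx", "cy" (pixels), "k1" (the pictures are not rectified: a ray, as slopes to the right and down, at radius r is drawn at 1 + k1 r^2 times it, then the intrinsics apply), "origin" and "orientation" of the camera in the world. Camera axes: x right, y up, looking along -z (the intrinsics and any distortion apply to the point x, -y, -z); pixel columns grow to the right and rows downward; lengths in m; the calibration is good to about 2 mm. A picture is of the moment at which its call begins: read the wrist's pose just before it. camera_params takes no time and is no camera call; for the wrist camera it gives the pose at the moment of the call.
- arm.finish_job(): hands the job in, once; it reports no verdict.
The state is a dict: "time_s": time; "joint_pos": joint angles; "dq": joint speeds; "effort": joint torques, N m; "tool_pos": TCP position; "orientation": TCP orientation; "contact_force": force on the tool from outside, world axes, zero at the start; "ft_torque": the same for the moment, N m; "opening": finger opening in m.
Only numpy, scipy, OpenCV 4.12 (cv2) and the standard library are available. Lean on these libraries where they do the work, as an engineer would, in place of code of your own. Each camera call takes 0.05 s, during which the arm holds its last target.

### The job

Fit the blue-capped filter cartridge into the port on top of the fume extractor: let its two lugs down through the two slots, push it gently down against the spring and twist it a quarter turn clockwise (seen from above) until it clicks locked, then let go. Push gently, with no more than about 20 N, do not force it, and leave the other things on the bench where they are.

Things in the scene. Friction and masses are not known exactly. Their poses are not given: they have to be found in the camera images.
- cartridge_center (a point): New filter cartridge (blue ribbed round cap, white top) upright on the bench, 0.14 to 0.27 kg, 66 mm tall. Point on its axis, 33 mm above its underside; z up the axis. The cap, to be gripped, is a cylinder 50 mm in diameter from 7 mm below to 33 mm above this point; below it a grey stem 44 mm in diameter, its foot chamfered. Red bars on top stand over the two lugs, which lie along +x and -x.
- lug (a point): Middle of the +x lug of the cartridge, 26 mm below the level of its centre point; an equal lug stands at -x (so half a turn makes no difference). The lugs stand out of the stem to 29 mm from the axis, are 10 mm wide, 6 mm high and rounded, 4 to 10 mm above the underside.
- extractor: Bench fume extractor, a fixed white box 200 x 200 x 92 mm; origin at the centre of its underside, z up, front (grille, red switch) to -x. On its z axis, in its top, is the bayonet port: a fixed metal ring 88 mm in diameter rising to 100 mm above the origin. A sprung rubber plate in the port pushes the cartridge up.
- port_mouth (a point): Centre of the port's 48 mm hole at the ring's top. Two slots (14 mm wide, reaching 35 mm from the axis, red dots) let the lugs in. They lie along this frame's +x and -x only roughly: the ring is clamped turned by an unknown 0 to 0.9 rad either way, to be seen, or felt by resting the lugs lightly on the ring and turning till they drop in. Centre point with lugs on the ring's top: 29 mm above here.
- spring_plate (a point): Point on the port's axis at the top of the unpressed spring plate, 92 mm above the box's underside. Dropped into the slots the cartridge rests on it, its centre 30 to 33 mm above here. The spring takes 2 N at first, 8 N where the lugs clear the ring (centre 22 mm above here), 10 N at the end stop (19 mm above here). Only below 22 mm does it turn.
- locked_center (a point): Where the cartridge's centre is when locked, 119 mm above the box's underside. Under the ring the lugs turn only clockwise from above, about 94 degrees to a hard stop (white dots); there, when the push is let go, the spring lifts them 4 mm into notches: the click. The lugs then lie along this frame's y axis, but for the ring's unknown angle and 5 degrees of play.
- spent: A used cartridge of the same size and shape with a grey cap and brown top; leave alone. Origin at the centre of its underside.
- spool: Spool of solder, 60 mm in diameter, 44 mm tall; leave alone. Origin at the centre of its underside.
- bottle: White bottle with blue cap, 60 mm in diameter, 160 mm tall; leave alone. Origin at its underside.
- board: Green circuit board 110 x 75 mm lying flat; leave alone. Origin at its underside.
- meter: Blue hand multimeter 170 x 80 x 41 mm lying flat; leave alone. Origin at its underside.
- driver: Screwdriver lying on the bench along its x axis; leave alone.
- bin: Red open plastic bin 110 x 160 x 60 mm; leave alone. Origin at its underside.

How it is judged:
On the way, in this order (a step that is already met when the one before it is completed fails the run):
1. the cartridge's lugs have gone down into the slots of the port (cartridge centre within 5 mm of the port's axis and below 126 mm above the extractor's underside) (horizontal distance between cartridge_center and extractor below 0.005 m and z of cartridge_center in the frame of extractor below 0.126 m), for 0.1 s.
2. the cartridge has been pressed down, turned a quarter turn and has clicked up into the locking notches, where it stays when let go (horizontal distance between cartridge_center and extractor below 0.005 m and z of cartridge_center in the frame of extractor between 0.117 and 0.121 m and contact force between the fingers and cartridge below 0.3 N and angle between cartridge_center's own z axis and vertical below 0.08 rad), for 0.2 s.
At the end, for the whole second after the job is handed in: The cartridge is locked in the port, released and at rest: axis within 5 mm of the port's, upright within 0.08 rad, centre 117 to 121 mm above the extractor's underside (held up in the notches by the spring) (all of step 2 and linear speed of cartridge below 0.02 m/s and angular speed of cartridge below 0.2 rad/s); the robot touches nothing.
It fails at once if the cartridge is pressed or wrenched against the extractor with more than 60 N (contact force between cartridge and extractor above 60 N).
It fails at once if the robot itself pushes on the extractor with more than 25 N (contact force between any of the fingers, the arm and extractor above 25 N).
It fails at once if another thing on the bench is moved by more than 40 mm (distance of any of spent, spool, bottle, board, meter, driver, bin from where it was at the start of the episode above 0.04 m).
It also fails if it takes over 72 s, if anything falls off the work surface, if the arm or the gripper's body presses on something with over 40 N, if the wrist force passes 120 N, or if a joint passes its speed limit or range.

## Working session

There is one attempt and no reset: what is moved stays moved. The work goes in short steps, Python scripts to look and compute and a tool call to move; the robot and the scene stay as the last step left them, time stands still between calls to the robot, and variables do not carry over. Pictures are saved under pics/ and viewed, and the job is handed in when it is done.

Besides the shell and the picture viewer there is one more tool, called after ">>>" as a command line: name --pt "numbers of a row" for each row, then --argument value for the rest. move_arm: Moves the arm, as the interface text tells. Its arguments: {"type":"object","properties":{"increments":{"type":"array"},"squeeze":{"type":"number"}},"required":["increments"]}

```bash
mkdir -p pics
cat > h.py <<'E'
import numpy as np, cv2
from cell import arm
from scipy.spatial.transform import Rotation as R
def ray(p,u,v):
    x=(u-p['cx'])/p['fx']; y=(v-p['cy'])/p['fy']
    k=p['k1']; a,b=x,y
    for _ in range(30):
        s=1+k*(a*a+b*b); a,b=x/s,y/s
    o=np.array(p['orientation'],float)
    M=o if o.shape==(3,3) else (R.from_rotvec(o).as_matrix())
    return np.array(p['origin']), M@np.array([a,-b,-1.])
def pt(p,u,v,z):
    o,d=ray(p,u,v); t=(z-o[2])/d[2]; return o+t*d
def proj(p,X):
    o=np.array(p['orientation'],float); M=R.from_rotvec(o).as_matrix()
    c=M.T@(np.array(X)-p['origin']); a,b=c[0]/-c[2],-c[1]/-c[2]
    s=1+p['k1']*(a*a+b*b); return p['fx']*a*s+p['cx'],p['fy']*b*s+p['cy']
E
python3 - <<'E'
from h import *
print(arm.get_state())
for n in("top","side","wrist"):
    print(n,arm.camera_params(n)); cv2.imwrite(f"pics/{n}0.png",arm.camera(n))
E
```

```text
{'time_s': 0.0, 'joint_pos': array([-1.20920229,  0.68998392, -0.19451694,  1.56634322,  0.15732065,
        0.902508  , -0.2150976 ]), 'dq': array([-0.00045842,  0.000682  , -0.00117715,  0.00017049, -0.00056318,
        0.00110868, -0.00153947]), 'effort': array([-1.20919799e-04, -5.27554142e+01, -1.26697250e+00, -1.53422338e+01,
       -5.26546058e-02,  6.53081835e-03,  1.71335255e-04]), 'tool_pos': array([0.20106856, 0.59110214, 0.23791038]), 'orientation': array([-5.12412642e-01, -3.09936595e+00,  2.89308108e-03]), 'contact_force': array([ 0.49572503, -0.61303534, -0.45594881]), 'ft_torque': array([ 0.00223767,  0.023572  , -0.00975164]), 'opening': 0.08813703850456393}
top {'fx': 571.4704321807058, 'fy': 571.4704321807058, 'cx': 316.93949943338, 'cy': 246.97778076384162, 'k1': -0.1622161808258145, 'origin': array([0.43203285, 0.00208583, 1.32415902]), 'orientation': array([ 0.04854991, -0.06600316, -1.55609202])}
side {'fx': 590.6646629530079, 'fy': 590.6646629530079, 'cx': 320.66066883147596, 'cy': 232.73023813819765, 'k1': -0.07892590150882348, 'origin': array([ 0.06841409, -0.84380647,  1.16771677]), 'orientation': array([ 0.71006067, -0.18012527, -0.48181207])}
wrist {'fx': 387.66553731855697, 'fy': 387.66553731855697, 'cx': 316.2366197621006, 'cy': 244.35356187023933, 'k1': -0.07824580692296382, 'origin': array([0.13574335, 0.61316604, 0.38436877]), 'orientation': array([-0.23716329, -0.16694186,  1.23390123])}
```

View pics/top0.png

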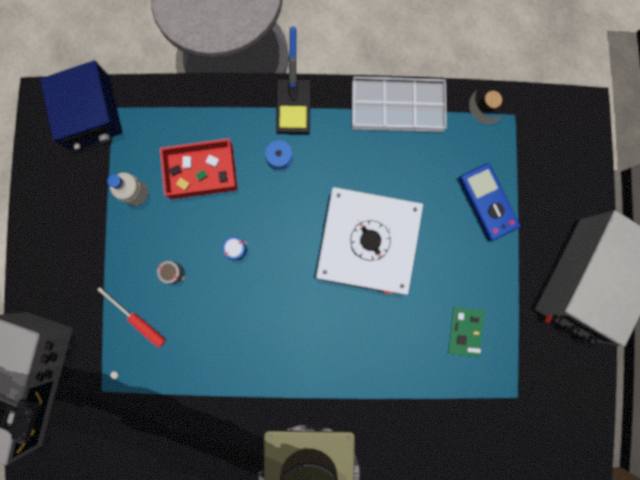

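View pics/side0.png

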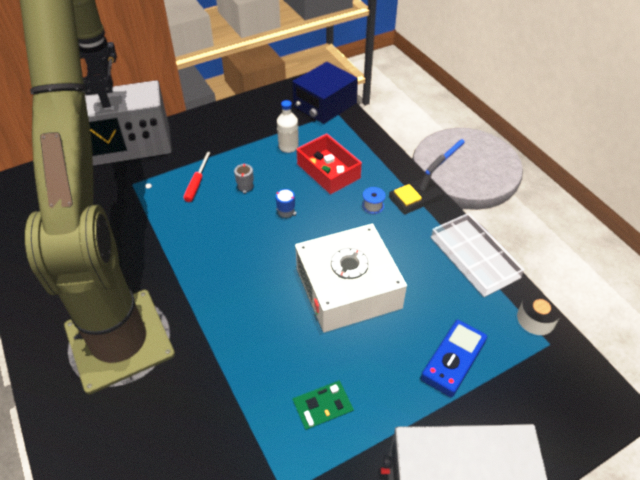

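View pics/wrist0.png

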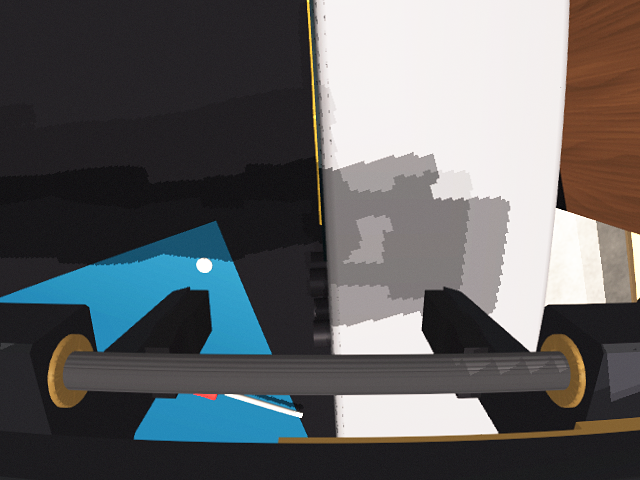

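Run:
```python
from h import *
i=cv2.imread("pics/top0.png")
a=cv2.resize(i[215:280,205:265],None,fx=8,fy=8,interpolation=cv2.INTER_CUBIC)
b=cv2.resize(i[180:300,310:430],None,fx=6,fy=6,interpolation=cv2.INTER_CUBIC)[:600]
cv2.imwrite("pics/a.png",a);cv2.imwrite("pics/b.png",cv2.resize(i[180:300,310:430],None,fx=5,fy=5,interpolation=cv2.INTER_CUBIC))
j=cv2.imread("pics/side0.png")
cv2.imwrite("pics/c.png",cv2.resize(j[220:335,290:410],None,fx=5,fy=5,interpolation=cv2.INTER_CUBIC))
```

```text
(no output)
```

View pics/a.png

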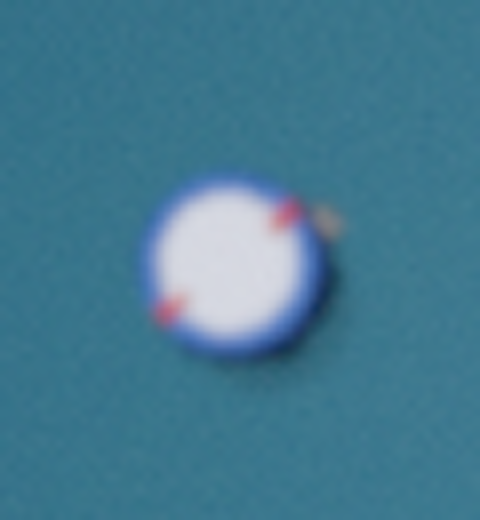

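View pics/b.png

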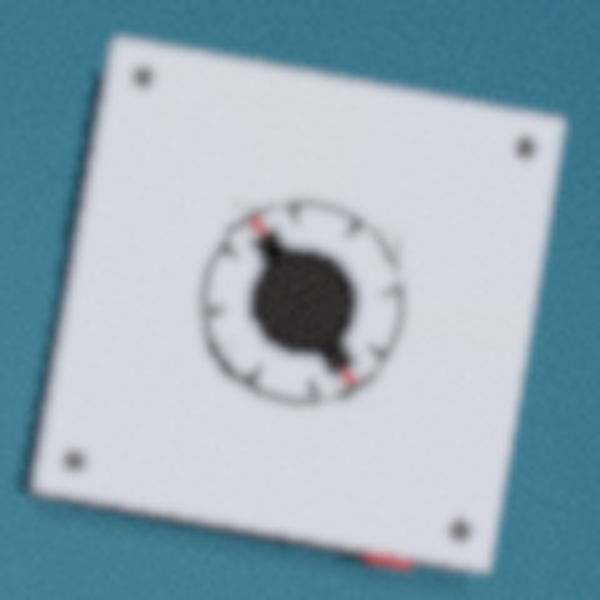

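View pics/c.png

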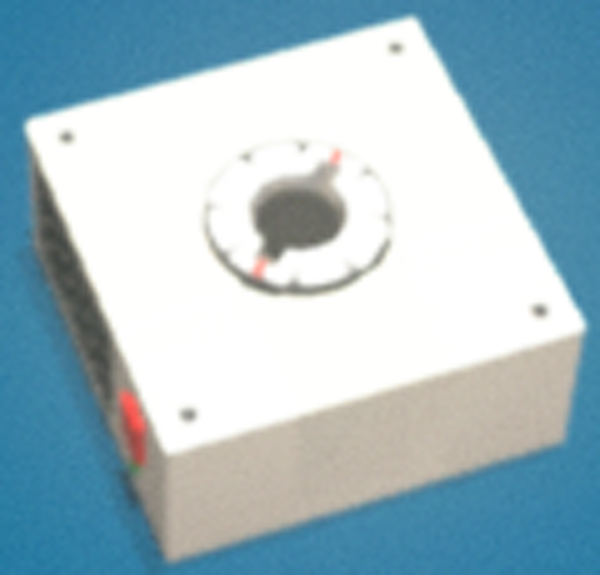

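Run:
```python
from h import *
p=arm.camera_params("top"); s=arm.camera_params("side")
def c(x,y,k,ox,oy): return (x+.5)/k-.5+ox,(y+.5)/k-.5+oy
B=lambda x,y:c(x,y,5,310,180); A=lambda x,y:c(x,y,8,205,215); C=lambda x,y:c(x,y,5,290,220)
f=lambda q,uv,z:np.round(pt(q,*uv,z),4)
d1,d2=f(p,B(258,226),.1),f(p,B(348,378),.1); print('dots',d1,d2,(d1+d2)/2,np.linalg.norm(d1-d2),np.arctan2(*(d1-d2)[1::-1]))
print('ring',f(p,B(303,301),.1))
co=[f(p,B(*q),.092) for q in((115,36),(567,118),(492,573),(32,492))];print(np.array(co),np.mean(co,0))
e1,e2=f(s,C(336,157),.1),f(s,C(260,269),.1); print('sdots',e1,e2,(e1+e2)/2,np.linalg.norm(e1-e2),np.arctan2(*(e1-e2)[1::-1]))
co=[f(s,C(*q),.092) for q in((26,122),(413,18),(585,328),(170,455))];print(np.array(co),np.mean(co,0))
r1,r2=f(p,A(287,215),.066),f(p,A(171,311),.066);print('bars',r1,r2,(r1+r2)/2,np.linalg.norm(r1-r2),np.arctan2(*(r1-r2)[1::-1]))
print('cap',f(p,A(228,262),.066), 'lug', f(p,A(327,222),.007))
j=cv2.imread("pics/side0.png")
cv2.imwrite("pics/d.png",cv2.resize(j[180:225,260:310],None,fx=10,fy=10,interpolation=cv2.INTER_CUBIC))
```

```text
dots [ 0.5711 -0.1058  0.1   ] [ 0.5059 -0.1452  0.1   ] [ 0.5385 -0.1255  0.1   ] 0.07618004988184245 0.5435712232882107
ring [ 0.5389 -0.1255  0.1   ]
[[ 0.6546 -0.0434  0.092 ]
 [ 0.6219 -0.2424  0.092 ]
 [ 0.4227 -0.2095  0.092 ]
 [ 0.4553 -0.0099  0.092 ]] [ 0.538625 -0.1263    0.092   ]
sdots [ 0.5691 -0.1052  0.1   ] [ 0.5045 -0.1453  0.1   ] [ 0.5368  -0.12525  0.1    ] 0.07603400555014851 0.5555322679412329
[[ 0.4543 -0.0091  0.092 ]
 [ 0.6524 -0.0416  0.092 ]
 [ 0.6194 -0.2404  0.092 ]
 [ 0.422  -0.2095  0.092 ]] [ 0.537025 -0.12515   0.092   ]
bars [0.5341 0.1581 0.066 ] [0.507  0.1897 0.066 ] [0.52055 0.1739  0.066  ] 0.04162895626844374 -0.8619095023020958
cap [0.5208 0.1742 0.066 ] lug [0.537  0.1537 0.007 ]
```

View pics/d.png

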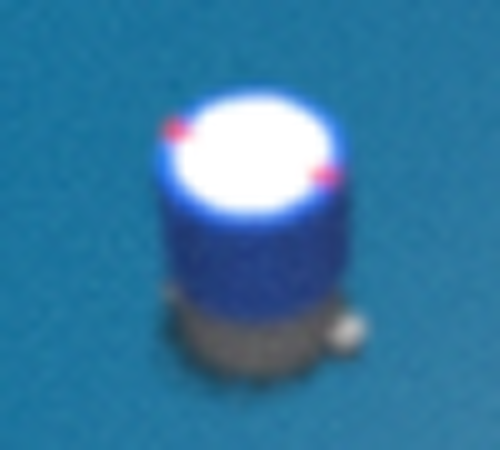

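Run:
```python
from h import *
s=arm.camera_params("side"); 
D=lambda x,y:((x+.5)/10-.5+260,(y+.5)/10-.5+180)
f=lambda q,uv,z:np.round(pt(q,*uv,z),4)
r1,r2=f(s,D(326,176),.066),f(s,D(177,130),.066);print('bars',r1,r2,(r1+r2)/2,np.linalg.norm(r1-r2),np.arctan2(*(r1-r2)[1::-1]))
print(f(s,D(253,155),.066),f(s,D(348,331),.007))
p=arm.camera_params("top")
for n,u,v,z in(("spent",168,271,.066),("bottle",115,180,.16),("spool",280,152,.044)):print(n,pt(p,u,v,z))
```

```text
bars [0.5316 0.1587 0.066 ] [0.5049 0.1933 0.066 ] [0.51825 0.176   0.066  ] 0.04370411879903308 -0.9135661035437292
[0.5183 0.1751 0.066 ] [0.5347 0.1567 0.007 ]
spent [0.46601893 0.31857178 0.066     ]
bottle [0.65236989 0.41598748 0.16      ]
spool [0.74213454 0.07577369 0.044     ]
```

>>> move_arm --pt "-1 0.03 -0.04 0.01 -0.15" --pt "-1 0.03 -0.04 0 -0.15" --pt "-1 0.03 -0.04 0 -0.15" --pt "-1 0.03 -0.04 0 -0.15" --pt "-1 0.03 -0.04 0 -0.15" --pt "-1 0.03 -0.04 0 -0.15" --pt "-1 0.03 -0.04 0 -0.15" --pt "-1 0.03 -0.04 0 -0.15" --pt "-1 0.03 -0.04 0 -0.15" --pt "-1 0.03 -0.04 0 -0.15" --pt "-1 0.02 -0.017 0 0" --pt "-1 0 0 0 0" --pt "-1 0 0 0 0"

```text
time_s: 1.78
tool_pos: [0.52, 0.1761, 0.2484]
orientation: [-2.485, -1.92, 0.001]
contact_force: [0.4, 0.3, 0.4]
opening: 0.0879
```

Run:
```python
from h import *
print(arm.get_state()['joint_pos'],arm.get_state()['tool_pos']); p=arm.camera_params("wrist"); np.save("w1.npy",p,allow_pickle=True)
cv2.imwrite("pics/w1.png",arm.camera("wrist")); print(p['origin'],proj(p,[.52,.175,.066]))
```

```text
[-0.5222376   0.58139331  0.18459559  1.79674525 -0.1459444   0.77779866
 -0.51817007] [0.5200129  0.17606249 0.24842071]
[0.53773588 0.24236015 0.39482552] (np.float64(317.15088071755883), np.float64(219.57781034504438))
```

View pics/w1.png

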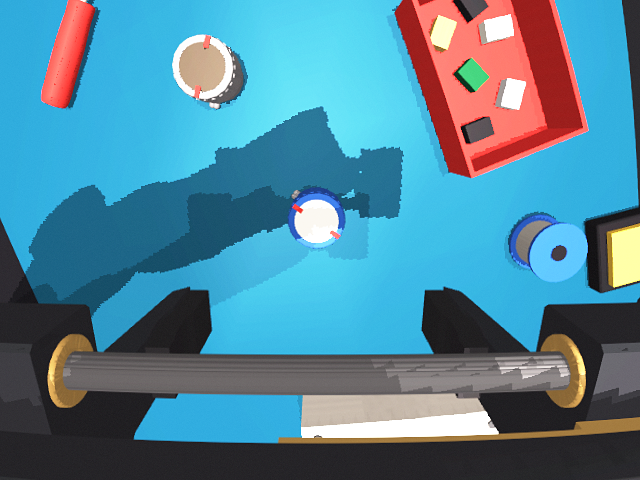

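Run:
```python
from h import *
i=cv2.imread("pics/w1.png"); cv2.imwrite("pics/w1c.png",cv2.resize(i[180:260,270:370],None,fx=7,fy=7,interpolation=cv2.INTER_CUBIC))
```

```text
(no output)
```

View pics/w1c.png

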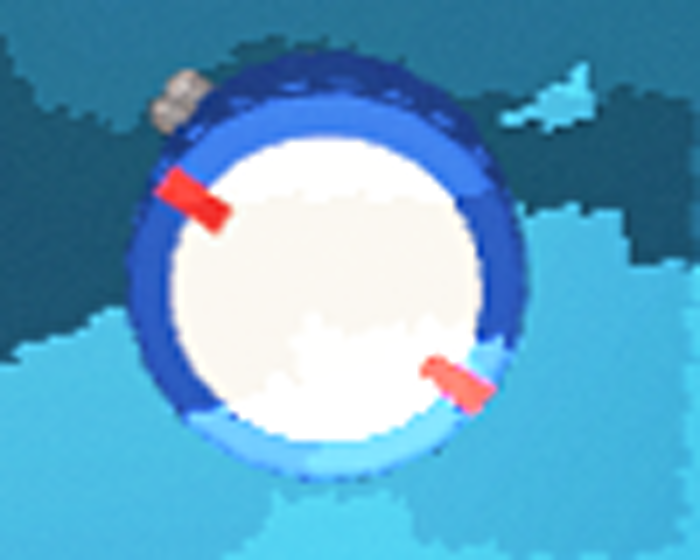

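Run:
```python
from h import *
p=np.load("w1.npy",allow_pickle=True).item()
W=lambda x,y:((x+.5)/7-.5+270,(y+.5)/7-.5+180)
f=lambda uv,z:np.round(pt(p,*uv,z),4)
r1,r2=f(W(195,201),.066),f(W(459,385),.066);print('bars',r1,r2,(r1+r2)/2,np.linalg.norm(r1-r2),np.arctan2(*(r2-r1)[1::-1]))
print(f(W(327,290),.066),f(W(185,98),.007))
```

```text
bars [0.5061 0.1889 0.066 ] [0.5318 0.1581 0.066 ] [0.51895 0.1735  0.066  ] 0.040113962656411845 -0.8754196849013124
[0.519 0.174 0.066] [0.503  0.1941 0.007 ]
```

>>> move_arm --pt "-1 0.003 -0.05 0.01 0" --pt "-1 0.003 -0.05 0.01 0" --pt "-1 0.003 -0.05 0.01 0" --pt "-1 0.003 -0.05 0.01 0" --pt "-1 0.003 -0.05 0 0" --pt "-1 0.003 -0.05 0 0" --pt "-1 0 0 0 0" --pt "-1 0 0 0 0"

```text
time_s: 2.82
tool_pos: [0.5391, -0.1231, 0.2886]
orientation: [-2.484, -1.92, -0.001]
contact_force: [-0.1, 0.4, -0.4]
opening: 0.088
```

Run:
```python
from h import *
print(arm.get_state()['tool_pos']); p=arm.camera_params("wrist"); np.save("w2.npy",p,allow_pickle=True)
i=arm.camera("wrist");cv2.imwrite("pics/w2.png",i); u,v=proj(p,[.538,-.1255,.1]);print(u,v)
x=max(0,int(u)-70);y=max(0,int(v)-55);print(x,y)
cv2.imwrite("pics/w2c.png",cv2.resize(i[y:y+110,x:x+140],None,fx=5,fy=5,interpolation=cv2.INTER_CUBIC))
```

```text
[ 0.53912201 -0.12310067  0.28857914]
316.1566122855189 220.09092005501012
246 165
```

View pics/w2c.png

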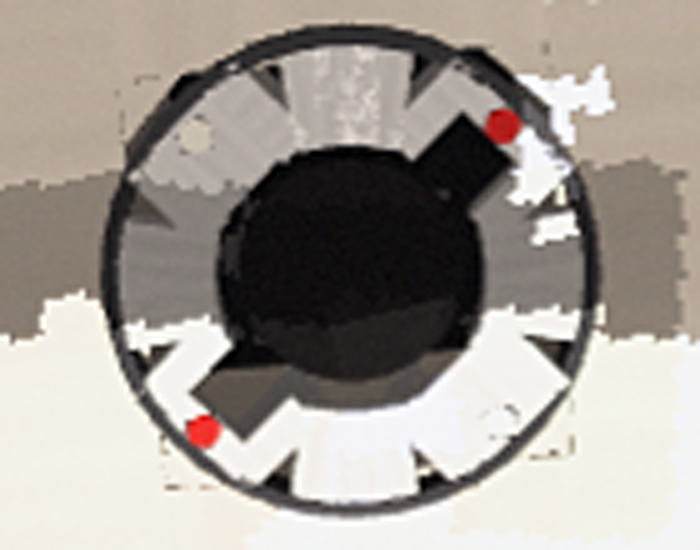

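Run:
```python
from h import *
p=np.load("w2.npy",allow_pickle=True).item()
W=lambda x,y:((x+.5)/5-.5+246,(y+.5)/5-.5+165)
f=lambda uv,z:np.round(pt(p,*uv,z),4)
r1,r2=f(W(503,126),.1),f(W(204,431),.1);print('dots',r1,r2,(r1+r2)/2,np.linalg.norm(r1-r2),np.arctan2(*(r1-r2)[1::-1]))
print(f(W(351,278),.1))
r1,r2=f(W(195,134),.1),f(W(502,420),.1);print((r1+r2)/2,np.arctan2(*(r1-r2)[1::-1]))
```

```text
dots [ 0.5699 -0.1062  0.1   ] [ 0.5049 -0.146   0.1   ] [ 0.5374 -0.1261  0.1   ] 0.07621705845806431 0.5494201572994938
[ 0.5377 -0.1255  0.1   ]
[ 0.5377 -0.1258  0.1   ] 2.1254285334515366
```

>>> move_arm --pt "-1 -0.003 0.05 0 0" --pt "-1 -0.003 0.05 0 0" --pt "-1 -0.003 0.05 0 0" --pt "-1 -0.003 0.05 -0.03 0" --pt "-1 -0.004 0.05 -0.04 0" --pt "-1 -0.004 0.047 -0.04 0" --pt "-1 0 0 -0.04 0" --pt "-1 0 0 -0.04 0" --pt "-1 0 0 0 0" --pt "-1 0 0 0 0"

```text
time_s: 4.12
tool_pos: [0.5196, 0.1716, 0.101]
orientation: [2.486, 1.92, 0.003]
contact_force: [-0.1, -0.2, 0.2]
opening: 0.0878
```

>>> move_arm --pt "-1 -0.0006 0.0024 -0.02 0" --pt "-1 0 0 -0.02 0" --pt "-1 0 0 -0.02 0" --pt "-1 0 0 -0.012 0" --pt "-1 0 0 0 0" --pt "-1 0 0 0 0"

```text
time_s: 4.88
tool_pos: [0.5194, 0.1731, 0.0288]
orientation: [2.487, 1.918, 0.003]
contact_force: [0.4, -0.8, -0.2]
opening: 0.0881
```

>>> move_arm --pt "1 0 0.0008 0 0" --pt "1 0 0 0 0" --pt "1 0 0 0 0" --pt "1 0 0 0 0" --pt "1 0 0 0 0" --pt "1 0 0 0 0" --squeeze 30

```text
time_s: 5.62
tool_pos: [0.5188, 0.1736, 0.0278]
orientation: [2.488, 1.918, 0.0]
contact_force: [0.0, -0.3, 1.4]
opening: 0.0491
```

>>> move_arm --pt "1 0 0 0.03 0" --pt "1 0 0 0.04 0" --pt "1 0 0 0.04 0" --pt "1 0 0 0.042 0" --pt "1 0.002 -0.03 0 0.143" --pt "1 0.002 -0.03 0 0.143" --pt "1 0.002 -0.03 0 0.143" --pt "1 0.002 -0.03 0 0.143" --pt "1 0.002 -0.03 0 0.143" --pt "1 0.002 -0.03 0 0.143" --pt "1 0.002 -0.03 0 0.143" --pt "1 0.002 -0.03 0 0.143" --pt "1 0.002 -0.03 0 0.143" --pt "1 0.001 -0.029 0 0.143" --pt "1 0 0 0 0" --pt "1 0 0 0 0" --pt "1 0 0 0 0"

```text
time_s: 7.75
tool_pos: [0.5377, -0.1238, 0.1797]
orientation: [-0.618, -3.08, -0.001]
contact_force: [-0.2, 1.0, -1.2]
opening: 0.0494
```

Run:
```python
from h import *
s=arm.get_state();print(s['time_s'],s['tool_pos'],s['orientation'],s['joint_pos'][6],s['contact_force'],s['ft_torque'])
y=R.from_rotvec(s['orientation']).as_matrix();print('yaw',np.arctan2(y[1,1],y[0,1]),'z',y[:,2])
for n in("top","side"):
    i=arm.camera(n);p=arm.camera_params(n);cv2.imwrite(f"pics/{n}1.png",i)
    u,v=map(int,proj(p,[.538,-.1255,.13])); print(n,u-50,v-40)
    cv2.imwrite(f"pics/{n}1c.png",cv2.resize(i[v-40:v+40,u-50:u+50],None,fx=7,fy=7,interpolation=cv2.INTER_CUBIC))
cv2.imwrite("pics/w3.png",arm.camera("wrist"))
```

```text
7.75 [ 0.53765815 -0.1237621   0.17973391] [-6.18231285e-01 -3.07970763e+00 -1.09767770e-03] 0.9874307316998143 [-0.15846754  1.00082837 -1.24638722] [-0.06852946  0.02965793 -0.00076474]
yaw 1.1745754348135664 z [-2.98486131e-04  7.72764421e-04 -9.99999657e-01]
top 321 199
side 300 213
```

View pics/side1c.png

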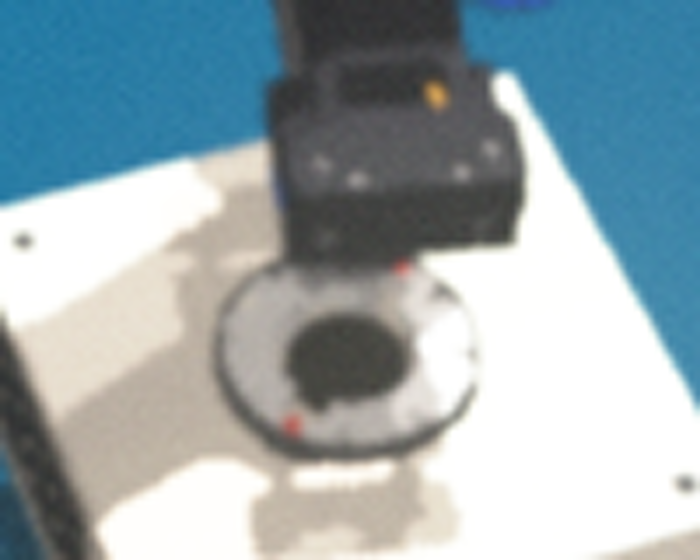

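View pics/w3.png

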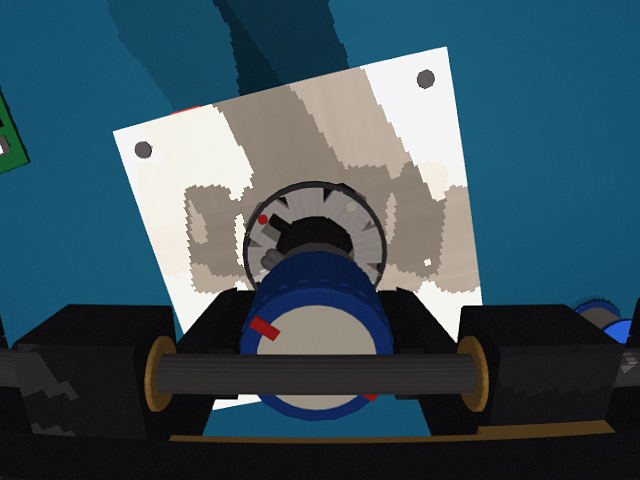

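Run:
```python
from h import *
i=cv2.imread("pics/w3.png");cv2.imwrite("pics/w3c.png",cv2.resize(i[170:430,220:410],None,fx=2.3,fy=2.3,interpolation=cv2.INTER_CUBIC))
p=arm.camera_params("wrist");np.save("w3.npy",p,allow_pickle=True)
f=lambda u,v,z:np.round(pt(p,u,v,z),4)
```

```text
(no output)
```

View pics/w3c.png

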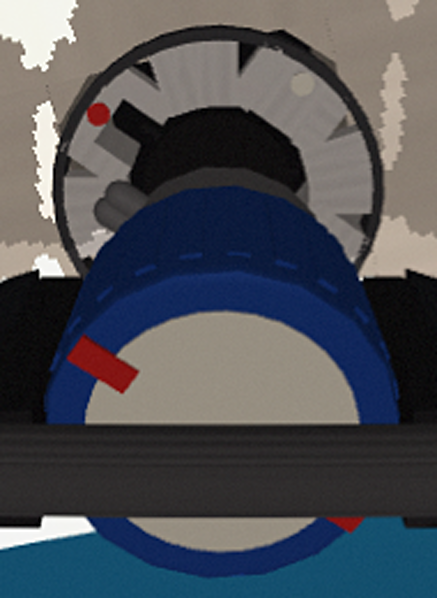

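Run:
```python
from h import *
p=np.load("w3.npy",allow_pickle=True).item()
z=.1797+.0052+.033
W=lambda x,y:((x+.5)/2.3-.5+220,(y+.5)/2.3-.5+170)
f=lambda x,y,z:np.round(pt(p,*W(x,y),z),4)
pts=np.array([f(*q,z)[:2] for q in((85,412),(360,412),(222,310),(222,553),(130,350),(310,348),(320,530),(125,530))],np.float32)
print(cv2.fitEllipse(pts)); print(cv2.minEnclosingCircle(pts))
b=f(103,364,z);l=f(118,203,z-.033-.026)
print('bar',b,'lug',l)
c=np.array(cv2.fitEllipse(pts)[0])
for q in(b,l):print(np.linalg.norm(q[:2]-c),np.arctan2(*(q[:2]-c)[::-1])+np.pi)
a1,a2=f(80,345,z),f(130,378,z); print(np.arctan2(*(a2-a1)[1::-1]))
a1,a2=f(103,364,z),f(348,523,z); print('bar2',a2,(a1+a2)/2,np.arctan2(*(a2-a1)[1::-1]))
d=f(98,113,.1);print('dot',d)
```

```text
((0.5380456447601318, -0.12502922117710114), (0.0389445535838604, 0.03924180939793587), 148.58908081054688)
((0.5379690527915955, -0.12499028444290161), 0.020329218357801437)
bar [ 0.5205 -0.1351  0.2179] lug [ 0.515  -0.1376  0.1589]
0.020230428471698054 0.5210643686527625
0.026251213736214824 0.4993610059877387
0.5341825749053856
bar2 [ 0.5573 -0.1135  0.2179] [ 0.5389 -0.1243  0.2179] 0.530773497202906
dot [ 0.5051 -0.1461  0.1   ]
```

>>> move_arm --pt "1 0 -0.001 -0.015 0.02" --pt "1 0 0 -0.015 0" --pt "1 0 0 -0.015 0" --pt "1 0 0 -0.003 0" --pt "1 0 0 0 0" --pt "1 0 0 0 0"

```text
time_s: 8.65
tool_pos: [0.5381, -0.1264, 0.1321]
orientation: [0.59, 3.085, 0.0]
contact_force: [-0.0, 0.3, -2.3]
opening: 0.0493
```

>>> move_arm --pt "1 -0.0005 0.0015 0 0" --pt "1 0 0 0 0" --pt "1 0 0 0 0"

```text
time_s: 9.02
tool_pos: [0.5373, -0.1248, 0.1319]
orientation: [0.59, 3.085, 0.0]
contact_force: [0.3, -0.4, -2.3]
opening: 0.0495
```

Run:
```python
from h import *
s=arm.get_state();print(s['tool_pos'],s['contact_force']);M=R.from_rotvec(s['orientation']).as_matrix();print(np.arctan2(M[1,1],M[0,1]))
p=arm.camera_params("wrist");np.save("w4.npy",p,allow_pickle=True)
i=arm.camera("wrist");cv2.imwrite("pics/w4c.png",cv2.resize(i[170:430,220:410],None,fx=2.3,fy=2.3,interpolation=cv2.INTER_CUBIC))
```

```text
[ 0.53726589 -0.12483473  0.13193824] [ 0.2504785  -0.44202146 -2.26888476]
1.193063424604206
```

View pics/w4c.png

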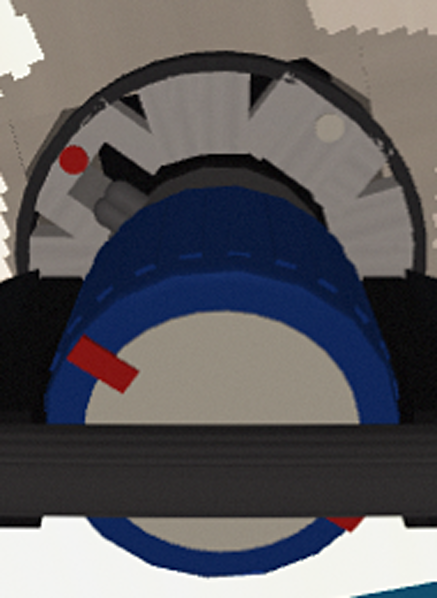

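The lug at (118,203) sits over the slot next to the red dot. I'll lower it gently.

>>> move_arm --pt "1 0 0 -0.003 0" --pt "1 0 0 -0.003 0" --pt "1 0 0 -0.002 0" --pt "1 0 0 0 0" --pt "1 0 0 0 0"

```text
time_s: 9.7
tool_pos: [0.5373, -0.1248, 0.1238]
orientation: [0.59, 3.086, 0.0]
contact_force: [0.5, 0.5, -2.5]
opening: 0.0492
```

>>> move_arm --pt "1 0 0 -0.002 0" --pt "1 0 0 -0.001 0" --pt "1 0 0 0 0" --pt "1 0 0 0 0"

```text
time_s: 10.2
tool_pos: [0.5373, -0.1249, 0.1208]
orientation: [0.59, 3.086, -0.0]
contact_force: [0.2, 0.2, -1.8]
opening: 0.0493
```

>>> move_arm --pt "1 0 0 -0.0015 0" --pt "1 0 0 -0.0015 0" --pt "1 0 0 0 0" --pt "1 0 0 0 0"

```text
time_s: 10.7
tool_pos: [0.5374, -0.1249, 0.1179]
orientation: [0.59, 3.085, -0.0]
contact_force: [0.2, -0.7, 0.7]
opening: 0.0496
```

>>> move_arm --pt "1 0 0 -0.002 0" --pt "1 0 0 -0.002 0" --pt "1 0 0 -0.002 0" --pt "1 0 0 -0.002 0" --pt "1 0 0 0 0" --pt "1 0 0 0 0"

```text
time_s: 11.45
tool_pos: [0.5374, -0.1249, 0.11]
orientation: [0.59, 3.085, -0.0]
contact_force: [-1.0, -1.3, 6.8]
opening: 0.0493
```

>>> move_arm --pt "1 0 0 -0.0015 0" --pt "1 0 0 -0.001 0" --pt "1 0 0 0 0" --pt "1 0 0 0 0"

```text
time_s: 11.95
tool_pos: [0.5374, -0.1249, 0.1077]
orientation: [0.59, 3.085, -0.0]
contact_force: [-1.5, -1.2, 8.1]
opening: 0.0491
```

>>> move_arm --pt "1 0 0 0 -0.06" --pt "1 0 0 0 -0.06" --pt "1 0 0 0 -0.06" --pt "1 0 0 0 -0.06" --pt "1 0 0 0 0"

```text
time_s: 12.58
tool_pos: [0.5379, -0.1247, 0.1078]
orientation: [0.955, 2.991, 0.0]
contact_force: [0.3, -0.6, 7.8]
opening: 0.0492
```

Run:
```python
from h import *
s=arm.get_state();print(s['tool_pos'],s['contact_force'],s['ft_torque']);M=R.from_rotvec(s['orientation']).as_matrix();print(np.arctan2(M[1,1],M[0,1]))
i=arm.camera("wrist");cv2.imwrite("pics/w5c.png",cv2.resize(i[170:430,220:410],None,fx=2.3,fy=2.3,interpolation=cv2.INTER_CUBIC))
```

```text
[ 0.53793626 -0.12474914  0.10781596] [ 0.27065817 -0.55524215  7.7831646 ] [-0.22780893  0.07943511 -0.07441584]
0.9526000115360513
```

View pics/w5c.png

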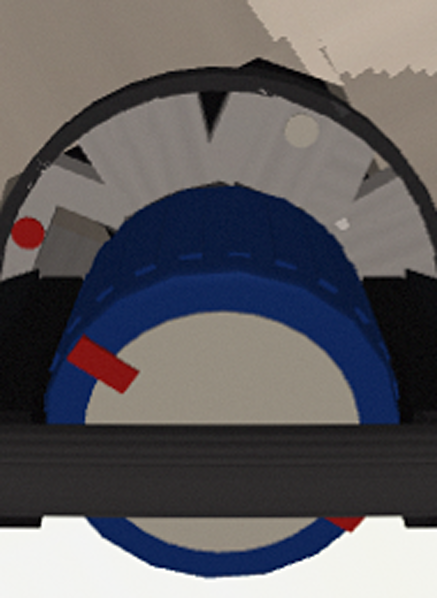

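>>> move_arm --pt "1 0 0 0 -0.08" --pt "1 0 0 0 -0.08" --pt "1 0 0 0 -0.08" --pt "1 0 0 0 -0.08" --pt "1 0 0 0 -0.08" --pt "1 0 0 0 -0.08" --pt "1 0 0 0 -0.08" --pt "1 0 0 0 -0.08" --pt "1 0 0 0 -0.08" --pt "1 0 0 0 -0.08" --pt "1 0 0 0 -0.08" --pt "1 0 0 0 -0.08" --pt "1 0 0 0 -0.08" --pt "1 0 0 0 -0.08" --pt "1 0 0 0 -0.08" --pt "1 0 0 0 -0.05" --pt "1 0 0 0 0"

```text
time_s: 14.75
tool_pos: [0.5377, -0.125, 0.1077]
orientation: [2.525, 1.867, 0.001]
contact_force: [-0.1, -0.6, 8.3]
opening: 0.0493
```

```bash
cat > st.py <<'E'
from h import *
s=arm.get_state();print(s['time_s'],s['tool_pos'],s['contact_force'],s['ft_torque'],s['joint_pos'][6]);M=R.from_rotvec(s['orientation']).as_matrix();print('yaw',np.arctan2(M[1,1],M[0,1]))
E
python3 st.py
```

```text
14.75 [ 0.53768751 -0.12504966  0.10773183] [-0.05641251 -0.57823087  8.3006092 ] [-0.179393    0.26827824 -0.04252822] 0.006748092850973266
yaw -0.29763221983990124
```

Turned 1.49 rad so far with almost no torque. I'll go gently to the stop.

>>> move_arm --pt "1 0 0 0 -0.04" --pt "1 0 0 0 -0.04" --pt "1 0 0 0 -0.04" --pt "1 0 0 0 -0.02" --pt "1 0 0 0 0"

```text
time_s: 15.38
tool_pos: [0.5376, -0.125, 0.1077]
orientation: [2.649, 1.686, 0.001]
contact_force: [0.2, -0.8, 7.4]
opening: 0.0492
```

```bash
python3 st.py
```

```text
15.375 [ 0.537639   -0.12497957  0.10770407] [ 0.23764649 -0.75463686  7.41187619] [-0.08422875  0.23390961 -0.01287232] -0.07901611657224325
yaw -0.4371829495279204
```

>>> move_arm --pt "1 0 0 0 -0.02" --pt "1 0 0 0 -0.02" --pt "1 0 0 0 -0.02" --pt "1 0 0 0 0"

```text
time_s: 15.88
tool_pos: [0.5369, -0.1251, 0.1077]
orientation: [2.699, 1.607, -0.001]
contact_force: [-1.6, -0.3, 7.5]
opening: 0.0492
```

```bash
python3 st.py
python3 - <<'E'
from h import *
i=arm.camera("wrist");cv2.imwrite("pics/w6c.png",cv2.resize(i[170:430,220:410],None,fx=2.3,fy=2.3,interpolation=cv2.INTER_CUBIC))
E
```

```text
15.875 [ 0.53691286 -0.12512673  0.10767641] [-1.63797608 -0.27893635  7.47583028] [-0.17454546  0.41883924  0.1250718 ] -0.11561809898417114
yaw -0.4968060308283963
```

View pics/w6c.png

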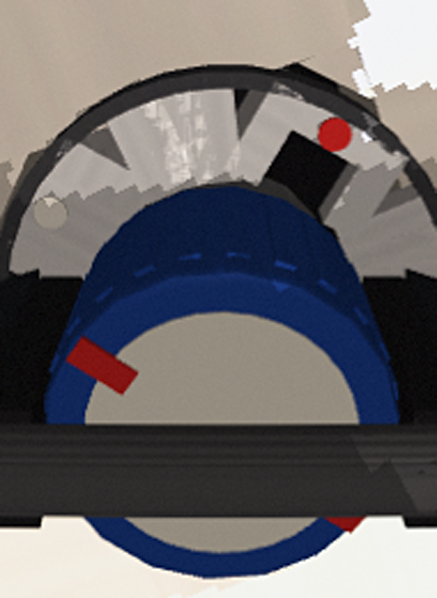

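>>> move_arm --pt "1 0.0003 0 0.002 0" --pt "1 0 0 0.002 0" --pt "1 0 0 0.001 0" --pt "1 0 0 0 0" --pt "1 0 0 0 0"

```text
time_s: 16.55
tool_pos: [0.537, -0.125, 0.1122]
orientation: [-2.699, -1.606, 0.001]
contact_force: [-2.4, -2.0, 2.9]
opening: 0.0495
```

```bash
python3 st.py
```

```text
16.55 [ 0.53698723 -0.12497619  0.11218688] [-2.44841703 -1.98721998  2.90415228] [-0.45165961  0.57242274  0.16002611] -0.11737175102551287
yaw -0.49711620509208876
```

>>> move_arm --pt "1 0 0 0.001 0" --pt "1 0 0 0.001 0" --pt "1 0 0 0 0" --pt "1 0 0 0 0"

```text
time_s: 17.05
tool_pos: [0.537, -0.1249, 0.1141]
orientation: [-2.699, -1.606, 0.001]
contact_force: [-3.4, -1.8, -1.6]
opening: 0.0492
```

```bash
python3 st.py
```

```text
17.05 [ 0.53700408 -0.12494142  0.11407155] [-3.38939007 -1.81489053 -1.55078255] [-0.56612494  0.75055142  0.20722614] -0.11800063461525359
yaw -0.49712823039455517
```

>>> move_arm --pt "-1 0 0 0 0" --pt "-1 0 0 0 0" --pt "-1 0 0 0 0" --pt "-1 0 0 0 0" --pt "-1 0 0 0 0"

```text
time_s: 17.68
tool_pos: [0.5377, -0.1248, 0.1143]
orientation: [2.699, 1.607, 0.001]
contact_force: [-0.1, 0.3, 0.2]
opening: 0.0883
```

```bash
python3 st.py
```

```text
17.675 [ 0.53766313 -0.12475249  0.11432797] [-0.09535681  0.28832134  0.17481837] [-0.09914819  0.08653694 -0.00697643] -0.11804262339886325
yaw -0.49689633642657766
```

>>> move_arm --pt "-1 0 0 0.02 0" --pt "-1 0 0 0.03 0" --pt "-1 0 0 0.05 0" --pt "-1 0 0 0.05 0" --pt "-1 0 0 0.02 0" --pt "-1 0 0 0 0" --pt "-1 0 0 0 0"

```text
time_s: 18.55
tool_pos: [0.5367, -0.1245, 0.2831]
orientation: [-2.698, -1.606, 0.002]
contact_force: [-0.4, 0.1, 0.7]
opening: 0.0882
```

```bash
python3 st.py
python3 - <<'E'
from h import *
p=arm.camera_params("wrist");np.save("w7.npy",p,allow_pickle=True)
i=arm.camera("wrist");cv2.imwrite("pics/w7.png",i);u,v=map(int,proj(p,[.538,-.1255,.152]));print(u-75,v-60)
cv2.imwrite("pics/w7c.png",cv2.resize(i[v-60:v+60,u-75:u+75],None,fx=5,fy=5,interpolation=cv2.INTER_CUBIC))
p=arm.camera_params("side");i=arm.camera("side");u,v=map(int,proj(p,[.538,-.1255,.12]));print(u-50,v-40)
cv2.imwrite("pics/s7c.png",cv2.resize(i[v-40:v+40,u-50:u+50],None,fx=7,fy=7,interpolation=cv2.INTER_CUBIC))
E
```

```text
18.55 [ 0.53672704 -0.12451023  0.28309793] [-0.3623032   0.07085698  0.70245737] [-0.0627603   0.09261503  0.02892588] -0.17809932207713158
yaw -0.4968455987544364
243 172
300 216
```

View pics/w7c.png

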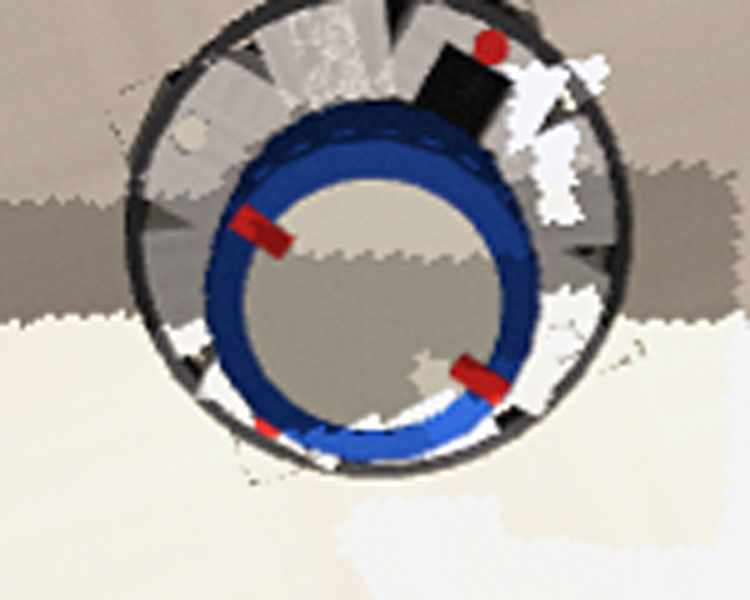

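View pics/s7c.png

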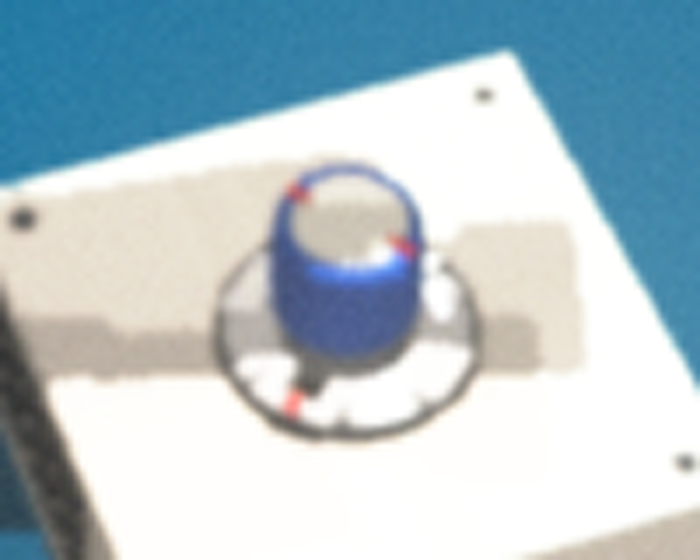

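Run:
```python
from h import *
p=np.load("w7.npy",allow_pickle=True).item();s=arm.camera_params("side")
W=lambda x,y:((x+.5)/5-.5+243,(y+.5)/5-.5+172)
S=lambda x,y:((x+.5)/7-.5+300,(y+.5)/7-.5+216)
for z in(.144,.152,.158):
    a,b=pt(p,*W(261,232),z),pt(p,*W(479,378),z); c,d=pt(s,*S(299,194),z),pt(s,*S(403,246),z)
    print(z,(a+b)/2,np.linalg.norm(a-b),np.arctan2(*(b-a)[1::-1]),(c+d)/2,np.linalg.norm(c-d),np.arctan2(*(d-c)[1::-1]))
```

```text
0.144 [ 0.53578413 -0.12650093  0.144     ] 0.04018178437154417 -1.101536352951372 [ 0.54051035 -0.11765099  0.144     ] 0.03970610229069235 -1.093995608033937
0.152 [ 0.53674411 -0.12475813  0.152     ] 0.039055687110756306 -1.1015363529513722 [ 0.53682108 -0.12332565  0.152     ] 0.03939581254214515 -1.0939956080339415
0.158 [ 0.53746409 -0.12345103  0.158     ] 0.038211114165165434 -1.1015363529513718 [ 0.53405412 -0.12758164  0.158     ] 0.03916309523073475 -1.093995608033937
```

```bash
python3 -c "
from cell import arm
print(arm.finish_job())"
```

```text
the job is handed in; nothing more can be done
None
```

The cartridge is locked in the port, let go and handed in at about 18.7 s; `finish_job` gives no verdict, so this rests on my own checks.

**What I did:** I located the cartridge and port with the cameras and gripped the cap at 30 N. I lowered the lugs into the slots, pressed against the spring with about 10 N, and turned clockwise until the torque rose at the stop. Then I eased up until the spring force vanished and opened the gripper.

**Last checks, by wrist and side camera:**
- **Turn:** the lug bars lie at -1.10 rad against slots at 0.549 rad. That is a turn of about 94.5 degrees, so the lugs are at the stop.
- **Height:** the top of the cap is at about 0.153 m, which puts the centre at about 0.120 m, inside the 0.117 to 0.121 m band. The gripper height at release gave 0.1195 m.
- **Position:** the axis is within about 1 to 2.5 mm of the port's, and the cartridge looks upright. The two cameras differ by about 1.4 mm there, within the calibration.
- **Clear of everything:** the gripper is open about 13 cm above the cap, with the force reading near zero. It moved only around the cartridge and the extractor, but I took no final picture of the whole bench to check the other things.

None of these checks failed.

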